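# Load a drill jig and pin its guide plate

### The job

Lay the ochre board flat in the nest of the blue drill jig, lengthwise between the jig's two upright pins. Then take the red guide plate by its black handle and lower it level over both pins together, keeping hold of it until it rests fully down on the jig, so that it does not fall. Let go and leave it there, with the board still in its nest underneath.

Things in the scene. Friction and masses are not known exactly. Their poses are not given: they have to be found in the camera images.
- jig: The drill jig: a fixed blue base, 120 (x) x 200 (y) x 12 mm thick, origin at the centre of its underside, on the bench. Its y axis is its long axis, the line through the two pins; z is up. On each end stands a blue block, 44 mm in x, from y = +-48 to +-96 mm, top 11 mm above the base's top (23 mm above the bench). Four screw heads, 4 mm high, at the corners.
- nest (a point): Centre of the nest floor: the base's top face, 12 mm above the bench, jig axes. The blocks close the nest at y = +-48 mm; four small dark stops, 6 mm high, 12 mm long, centred at y = +-36 mm, close it at x = +-31 mm. A 57 x 91 mm board thus has 2.5 mm play on each side. Between the stops (y = -30 to +30 mm) the sides are open for fingers.
- pin_a (a point): Tip of one of the jig's two upright steel pins: diameter 10 mm, on the blue block at jig y = +75 mm, 24 mm high above the block (16 mm straight, then a tapered nose 8 mm long that ends 3 mm wide). The tip is 35 mm above the nest floor, 47 mm above the bench. Jig axes.
- pin_b (a point): Tip of the other, identical pin, at jig y = -75 mm. Jig axes.
- plate: The guide plate: loose red metal plate 90 (x) x 190 (y) x 8 mm, about 0.4 kg, origin at the centre of its underside, y its long axis, z up; it lies handle up on the bench. A round locating hole of 12.4 mm goes through it at y = +75 and -75 mm, the same pitch as the pins; two drill-guide holes of 7 mm are not used here.
- plate_center (a point): Centre of the guide plate's underside (the same point and axes as the plate itself). The plate can go on either way round (half turn). Fully home, its underside rests on the blue blocks, 11 mm above the nest floor and 2 mm above a board lying flat in the nest.
- handle (a point): Centre of the guide plate's black bar handle, 35 mm above the plate's underside. The bar is 18 mm wide (plate x), 80 mm long (plate y) and 26 mm high, from 22 to 48 mm above the underside, on two posts of 14 mm diameter at plate y = +-30 mm. Plate axes.
- hole_a (a point): Centre of one locating hole of the guide plate (12.4 mm wide), at plate y = +75 mm, on the underside. Plate axes.
- hole_b (a point): Centre of the other locating hole, at plate y = -75 mm, on the underside. Plate axes.
- board_center (a point): Centre of the loose ochre fibre board, 57 (x) x 91 (y) x 9 mm, 0.05 kg, lying flat on the bench; y is its long side, z up. Either face and either end will do in the nest. The point is 4.5 mm above its underside.
- marker: A loose slim marker pen with a blue cap, 13 mm thick, 131 mm long (y axis), lying beside the board parallel to its long side with about 30 to 40 mm free between them; not part of the job. Origin at the centre of its underside.
- board: The ochre board again, with its origin at the centre of its underside, axes as board_center.
Things that resemble listed ones, but are neither listed nor needed, are in the scene too. Leave any purple look-alike of the board alone.

How it is judged:
By the outcome, as a careful person would: the job done as asked, in the order asked, and still so for the second after the job is handed in, with the robot touching nothing.
It also fails if it takes over 72 s, if anything falls off the work surface, if the arm or the gripper's body presses on something with over 40 N, if the wrist force passes 120 N, or if a joint passes its speed limit or range.

### The arm

A 6-joint arm with a two-finger parallel gripper is mounted at the origin on a cart in front of the work surface, level with it; the furniture and walls round the work are solid. World frame = base frame: x ahead of the robot, y to its left, z up, the work surface at z = 0. Lengths are in m, angles in rad, forces in N, time in s.
With the tool pointing down it reaches from about 0.325 to 0.775 m from the base axis. Payload 5.5 kg.
Tool frame: the origin (TCP) lies on the front face of the gripper's body, between the roots of the fingers; the fingertips stand 80 mm ahead of it and the grasp point (between the pads) lies 61 mm ahead of it (r.tips_ahead is the distance from the TCP to the fingertips, in m); z points along the fingers, y is the line along which they close (so a half turn about z gives the same grasp; the last joint's range is limited). The gripper opens to 88 mm and grips with 3 to 60 N. Pads are 20 mm wide; open, the fingers measure 115 mm over their backs; the gripper's body (75 mm by 178 mm) begins 61 mm behind the grasp point.
Start: joints at [-1.341, 0.091, 1.231, -0, 1.82, -0.057], TCP at [0.17, -0.576, 0.303] pointing down, gripper open.
Joint ranges: [-2.87, 2.87], [-0.86, 2.18], [0.17, 2.46], [-1.51, 4.65], [0.06, 2.69], [-2.65, 2.65]. Speed limits (rad/s): [2.57, 2.57, 3.01, 3.14, 3.14, 3.14].

### API

Orientations are given as a 3x3 rotation matrix whose columns are the frame's x, y, z axes.
In Python, from bench import r gives the robot as it stands.
- The arm moves only by the shell command python3 -m jog 'ROWS'. ROWS is text: rows parted by semicolons, each of 7 numbers parted by spaces: the finger opening in mm, from 0 to 87.8, then the shift along the tool's x, y, z in mm, then the turn, a rotation vector about the tool's x, y, z in degrees. In form: grip x y z wx wy wz; .... A call has 1 to 20 rows; each row is the pose to reach, as a shift and turn from the pose commanded when the call began, along the tool's axes at that moment; what a row does not reach only later rows make up. A row lasts 1/12 s, in which the tool goes at most 41.7 mm and 7.16 degrees, less where a joint would pass 70% of its speed; a pose out of reach is approached as far as the arm can. A call with a gripper value outside its range is refused whole. The fingers move at their own pace and stop on an object; the grip force is fixed at half the most. Time passes only in rows, so rows that repeat a pose let the fingers close. It gives the time, the measured TCP pose, the force, the opening and the grip force at its end, in the units of the state.
- r.get_obs(): the state, without advancing time (a new reading comes with each control period).
- r.capture(name): name is "scene" or "top" or "wrist"; returns the picture (400x640x3 uint8, blue, green, red); there is no depth.
- r.camera_model(name): a dict with "fx", "fy", "cx", "cy" (pixels), "world_to_cam" (4x4, takes a point from world to camera coordinates). Camera axes: x right, y down, z forward; pixel columns grow to the right and rows downward; lengths in m; the calibration is good to about 2 mm. The wrist camera is an equidistant fisheye: a pixel r from the principal point sees the ray r / f radians off the axis. A picture is of the moment at which its call begins: read the wrist's pose just before it. camera_model takes no time and is no camera call; for the wrist camera it gives the pose at the moment of the call.
- r.hand_in(): hands the job in; it is judged then, once.
The state is a dict: "time": time; "joint_positions": joint angles; "joint_vel": joint speeds; "joint_torque": joint torques, N m; "eef_pos": TCP position; "orientation": TCP orientation; "ft_force": force on the tool from outside, world axes, zero at the start; "moment": the same for the moment, N m; "finger_gap": finger opening in m; "grasp_force": force on a finger pad.
Only numpy, scipy, OpenCV 4.12 (cv2) and the standard library are available. Lean on these libraries where they do the work, as an engineer would, in place of code of your own. Each camera call takes 0.05 s, during which the arm holds its last target. There are 200 camera calls.

## Working session

There is one attempt and no reset: what is moved stays moved. The work goes in short steps, Python scripts to look and compute and a shell command to move; the robot and the scene stay as the last step left them, time stands still between calls to the robot, and variables do not carry over. Pictures are saved under pics/ and viewed, at most 10 in all, crops included, and the job is handed in when it is done.

```bash
mkdir -p pics; ls; python3 - <<'E'
from bench import r
import cv2,numpy as np
o=r.get_obs();print(o['time'],o['eef_pos'],o['orientation'])
for n in("scene","top","wrist"):
    im=r.capture(n);cv2.imwrite(f"pics/{n}0.png",im)
    m=r.camera_model(n);print(n,m['fx'],m['fy'],m['cx'],m['cy'],np.round(m['world_to_cam'],4).tolist())
E
```

```text
pics
0.0 [ 0.1697002  -0.57535896  0.30149864] [[ 9.59144577e-01  2.82916024e-01 -4.52507850e-04]
 [ 2.82916366e-01 -9.59142683e-01  1.90873332e-03]
 [ 1.05991648e-04 -1.95877309e-03 -9.99998076e-01]]
scene 382.4547357049134 382.4547357049134 323.83123780000477 195.30983816204034 [[-0.7558, -0.6546, 0.0132, 0.4073], [-0.4167, 0.4654, -0.7809, 0.2545], [0.505, -0.5957, -0.6245, 0.7227], [0.0, 0.0, 0.0, 1.0]]
top 436.25357736519123 436.25357736519123 319.5555858791939 201.45983232469138 [[0.0004, -0.9998, -0.0179, 0.0476], [-0.9929, 0.0018, -0.1189, 0.5373], [0.1189, 0.0179, -0.9927, 1.074], [0.0, 0.0, 0.0, 1.0]]
wrist 309.70691628693146 309.70691628693146 321.3422546450082 198.8230343965003 [[0.2833, -0.959, -0.0015, -0.5987], [-0.9251, -0.2736, 0.2634, -0.0307], [-0.253, -0.0732, -0.9647, 0.3905], [0.0, 0.0, 0.0, 1.0]]
```

View pics/top0.png

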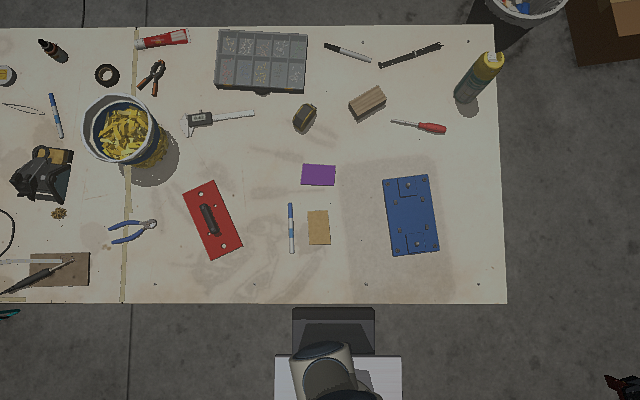

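View pics/scene0.png

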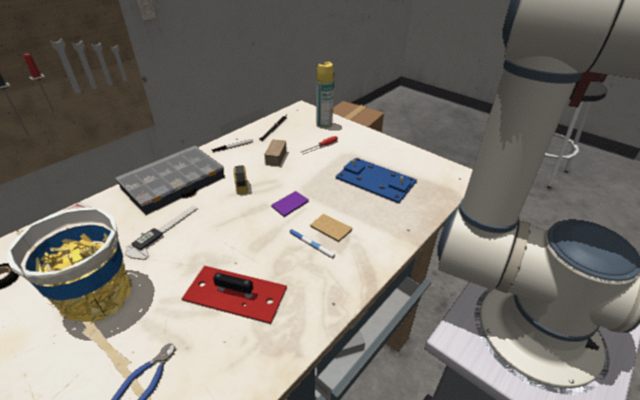

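The top view shows the ochre board at (319,227), the marker at (291,228), the red plate at (212,219) with its handle, the blue jig at (411,215), and the purple decoy at (318,174). The scene view shows the same things, unoccluded: board (331,228), plate (235,293), jig (376,180).

```bash
cat > h.py <<'E'
from bench import r
import cv2,numpy as np
def ray(m,px):
    T=m['world_to_cam'];R=T[:3,:3];c=-R.T@T[:3,3]
    d=np.array([(px[0]-m['cx'])/m['fx'],(px[1]-m['cy'])/m['fy'],1.])
    if m.get('fish'):
        t=np.hypot(d[0],d[1]);d=np.array([d[0]/t*np.sin(t),d[1]/t*np.sin(t),np.cos(t)])
    return c,R.T@d
def plane(m,px,z):
    c,d=ray(m,px);return c+d*(z-c[2])/d[2]
def tri(a,b):
    A=np.zeros((3,3));v=np.zeros(3)
    for c,d in(a,b):
        d=d/np.linalg.norm(d);P=np.eye(3)-np.outer(d,d);A+=P;v+=P@c
    p=np.linalg.solve(A,v);return p
def cam(n):
    m=dict(r.camera_model(n));m['fish']=n=='wrist';return m,r.capture(n)
HSV=dict(red=((0,150,60),(8,255,255)),blue=((105,120,40),(120,255,255)),ochre=((12,70,90),(22,200,255)),black=((0,0,0),(179,90,50)))
def blobs(im,col,box=None,amin=60):
    k=cv2.inRange(cv2.cvtColor(im,cv2.COLOR_BGR2HSV),*map(np.array,HSV[col]))
    if box:
        q=np.zeros_like(k);x0,y0,x1,y1=box;q[y0:y1,x0:x1]=k[y0:y1,x0:x1];k=q
    cs=cv2.findContours(k,cv2.RETR_EXTERNAL,cv2.CHAIN_APPROX_NONE)[0]
    return sorted([c for c in cs if cv2.contourArea(c)>amin],key=cv2.contourArea,reverse=True)
def rect(m,c,z):
    "min-area rectangle of contour cast onto plane z: centre, sides, long-axis angle deg"
    P=np.array([plane(m,p[0],z)[:2] for p in c],np.float32)
    (cx,cy),(w,h),a=cv2.minAreaRect((P*1000))
    if w>h:w,h=h,w;a+=90
    a=(a+90)%180
    return np.round([cx,cy,w,h,a],1)
def cen(c):
    M=cv2.moments(c);return M['m10']/M['m00'],M['m01']/M['m00']
E
python3 - <<'E'
from h import *
B={'top':dict(red=(170,170,260,270),blue=(375,165,450,265),ochre=(300,200,340,250),black=(195,195,225,245)),
'scene':dict(red=(170,255,300,330),blue=(325,145,425,205),ochre=(300,205,360,245),black=(205,265,260,305))}
Z=dict(red=.008,blue=.012,ochre=.009,black=.045)
rays={}
for n in B:
    m,im=cam(n)
    for k in B[n]:
        b=blobs(im,k,B[n][k])
        if not b:print(n,k,'none');continue
        if k=='black':c=b[0]
        else:c=cv2.convexHull(b[0])
        rays[n,k]=ray(m,cen(c));print(n,k,len(b),rect(m,c,Z[k]),np.round(cen(c),1))
for k in Z:
    if ('top',k) in rays and ('scene',k) in rays:print(k,'tri',np.round(tri(rays['top',k],rays['scene',k])*1000,1))
E
```

```text
top red 1 [494.2 327.1  89.6 189.2  25.2] [211.9 219.7]
top blue 1 [ 506.2 -185.2  117.4  197.3    7.1] [410.4 214.9]
top ochre 1 [474.   50.1  54.5  86.1   3.6] [318.5 227.4]
top black none
scene red 1 [492.4 327.5  88.9 188.2  25. ] [235.8 293.7]
scene blue 1 [ 504.6 -179.   118.   200.1    7.4] [376.5 179.3]
scene ochre 1 [471.9  52.7  57.1  88.2   4.4] [330.9 226.9]
scene black 1 [486.6 331.5  28.3  83.3  24.8] [232.4 282.7]
red tri [492.8 327.3   3. ]
blue tri [ 504.7 -187.6    3.2]
ochre tri [473.   50.3   5.4]
```

```bash
cat >> h.py <<'E'
def go(x,y,z,yaw):
    "print move (mm, deg, tool axes) bringing TCP to x,y,z mm, tool x axis at yaw deg, tool straight down"
    from scipy.spatial.transform import Rotation as Ro
    o=r.get_obs();R=np.array(o['orientation']);p=np.array(o['eef_pos'])*1000
    a=np.radians(yaw);G=np.array([[np.cos(a),np.sin(a),0],[np.sin(a),-np.cos(a),0],[0,0,-1]])
    w=Ro.from_matrix(R.T@G).as_rotvec(degrees=True)
    print('t',round(o['time'],2),'p',np.round(p,1),'shift',np.round(R.T@(np.array([x,y,z])-p),1),'turn',np.round(w,2),'gap',np.round(o['finger_gap']*1000,1),'F',np.round(o['ft_force'],1))
E
python3 - <<'E'
from h import *
m=r.camera_model('wrist');T=m['world_to_cam'];c=-T[:3,:3].T@T[:3,3];o=r.get_obs()
print('cam in tool',o['orientation'].T@(c-o['eef_pos']),o['orientation'].T@T[2,:3])
go(480,-186,250,7)
E
```

```text
cam in tool [ 0.07347809 -0.00082638 -0.08209285] [-2.63461144e-01  7.52796154e-05  9.64670006e-01]
t 0.25 p [ 169.7 -575.5  302.1] shift [ 407.8 -285.7   52.4] turn [-0.05  0.    9.43] gap 87.8 F [ 0.1 -0.4 -0.4]
```

```bash
python3 -m jog '87.8 408 -286 52 0 0 9.4;87.8 408 -286 52 0 0 9.4;87.8 408 -286 52 0 0 9.4;87.8 408 -286 52 0 0 9.4;87.8 408 -286 52 0 0 9.4;87.8 408 -286 52 0 0 9.4;87.8 408 -286 52 0 0 9.4;87.8 408 -286 52 0 0 9.4;87.8 408 -286 52 0 0 9.4;87.8 408 -286 52 0 0 9.4;87.8 408 -286 52 0 0 9.4;87.8 408 -286 52 0 0 9.4;87.8 408 -286 52 0 0 9.4;87.8 408 -286 52 0 0 9.4;87.8 408 -286 52 0 0 9.4;87.8 408 -286 52 0 0 9.4;87.8 408 -286 52 0 0 9.4'
python3 - <<'E'
from h import *
m,im=cam('wrist');cv2.imwrite('pics/w1.png',im)
go(475,50,200,4)
np.savez('w1.npz',T=m['world_to_cam'])
for c in blobs(im,'blue',None,1500):print(cv2.contourArea(c),rect(m,cv2.convexHull(c),.012))
E
```

```text
time: 1.67
eef_pos: [0.4795, -0.1871, 0.251]
orientation: [[0.993, 0.12, 0.0], [0.12, -0.993, -0.0], [0.0, 0.001, -1.0]]
ft_force: [-0.1, -0.2, -0.3]
finger_gap: 0.0874
grasp_force: 0.0
t 1.72 p [ 479.5 -187.1  251. ] shift [  23.9 -235.9   50.9] turn [ 0.03 -0.02  2.89] gap 87.9 F [ 0.5 -0.6  0.1]
15016.0 [ 505.8 -187.8  115.2  194.1    7. ]
```

View pics/w1.png

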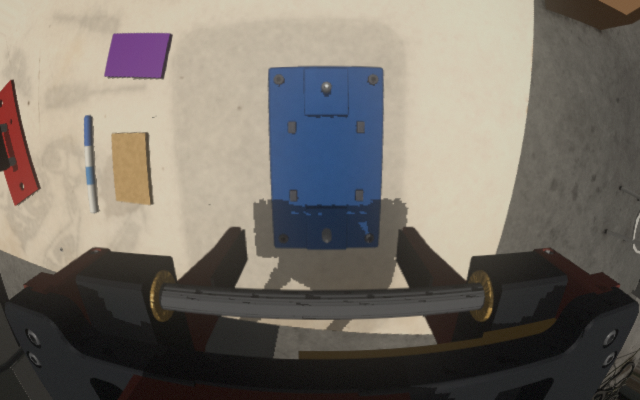

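The wrist view shows the jig with pin tips at about (326,89) and (326,236), dark stops at (292,127), (360,127), (294,196) and (360,195), and the board at (131,168) with the marker to its left at (91,163). I'll move over the board for a close look.

```bash
python3 -m jog '72 24 -236 51 0 0 2.9;72 24 -236 51 0 0 2.9;72 24 -236 51 0 0 2.9;72 24 -236 51 0 0 2.9;72 24 -236 51 0 0 2.9;72 24 -236 51 0 0 2.9;72 24 -236 51 0 0 2.9;72 24 -236 51 0 0 2.9;72 24 -236 51 0 0 2.9'
python3 - <<'E'
from h import *
im1=cv2.imread('pics/w1.png');m1=dict(r.camera_model('wrist'));m1['fish']=True;m1['world_to_cam']=np.load('w1.npz')['T']
m,im=cam('wrist');cv2.imwrite('pics/w2.png',im)
b1=blobs(im1,'ochre',(100,120,165,215))[0];print('far',rect(m1,b1,.009))
bs=blobs(im,'ochre',(200,0,450,260),800)
for b in bs[:2]:print('near',rect(m,b,.009),cen(b),'tri',np.round(tri(ray(m,cen(b)),ray(m1,cen(b1)))*1000,1))
hs=cv2.cvtColor(im1,cv2.COLOR_BGR2HSV)
k=cv2.inRange(hs,np.array((0,0,0)),np.array((179,110,110)));q=np.zeros_like(k);q[75:250,275:378]=k[75:250,275:378]
for c in cv2.findContours(q,cv2.RETR_EXTERNAL,cv2.CHAIN_APPROX_NONE)[0]:
    if cv2.contourArea(c)>20:print('dark',np.round(cen(c),1),cv2.contourArea(c),np.round(plane(m1,cen(c),.016)*1000,1),np.round(plane(m1,cen(c),.047)*1000,1))
go(473,50,120,4)
E
```

```text
time: 2.47
eef_pos: [0.4752, 0.0503, 0.2]
orientation: [[0.997, 0.071, 0.001], [0.071, -0.997, -0.001], [0.001, 0.001, -1.0]]
ft_force: [0.6, 0.3, -1.3]
finger_gap: 0.0722
grasp_force: 0.0
far [474.2  47.9  56.1  87.9   3.6]
near [474.5  48.7  55.   88.8   4.1] (323.6659667734924, 189.49084613401112) tri [477.8  49.6   3.8]
dark [326.1 235.2] 132.0 [ 425.7 -198.    16. ] [ 438.1 -196.    47. ]
dark [318.6 228.7] 1822.0 [ 432.3 -188.9   16. ] [ 444.  -187.8   47. ]
dark [292.8 195.5] 78.0 [ 466.3 -157.3   16. ] [ 474.7 -159.3   47. ]
dark [358.9 194.5] 81.0 [ 475.7 -226.8   16. ] [ 483.2 -222.    47. ]
dark [360.  126.6] 87.5 [ 546.9 -217.8   16. ] [ 547.4 -213.8   47. ]
dark [291.5 126.7] 84.5 [ 538.2 -148.4   16. ] [ 539.5 -151.2   47. ]
dark [326.1  89.6] 68.5 [ 580.  -178.8   16. ] [ 577.3 -178.7   47. ]
dark [372.3  79.5] 79.5 [ 597.1 -224.    16. ] [ 592.7 -219.4   47. ]
dark [279.2  79.8] 75.5 [ 585.1 -130.4   16. ] [ 581.9 -135.    47. ]
t 2.52 p [475.3  50.  200.2] shift [-2.4 -0.3 80.2] turn [ 0.03 -0.04  0.02] gap 72.0 F [-0.  -0.1 -1.1]
```

View pics/w2.png

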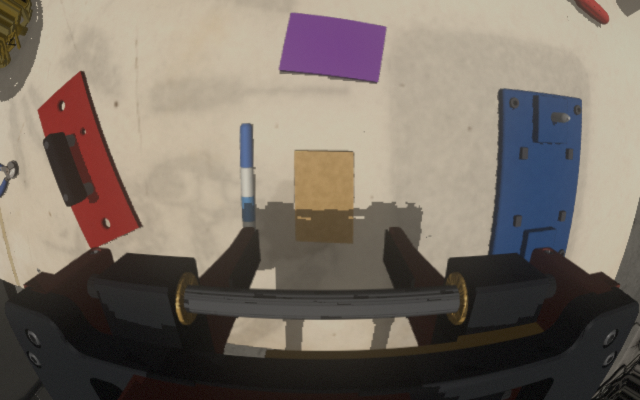

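Here the board sits at (324,195), between the fingers, with the marker at (247,175) clear of the left finger. I'll descend and grip with the tips about 3 mm above the bench.

```bash
python3 -m jog '72 -1.5 1 40 0 0 0;72 -1.5 1 80 0 0 0;72 -1.5 1 100 0 0 0;72 -1.5 1 112 0 0 0;72 -1.5 1 117 0 0 0;72 -1.5 1 117 0 0 0;72 -1.5 1 117 0 0 0'
python3 - <<'E'
from h import *
m,im=cam('wrist');cv2.imwrite('pics/w3.png',im)
b=blobs(im,'ochre',(200,60,450,270),800)
print(rect(m,b[0],.009));go(474,49,83,4)
E
```

```text
time: 3.1
eef_pos: [0.4747, 0.0497, 0.0844]
orientation: [[0.997, 0.071, 0.002], [0.071, -0.997, 0.0], [0.002, 0.0, -1.0]]
ft_force: [0.4, -0.2, 0.1]
finger_gap: 0.072
grasp_force: 0.0
[502.1  51.   34.1  53.8  93.3]
t 3.15 p [474.9  49.9  84.8] shift [-0.9  0.9  1.7] turn [ 0.01 -0.19  0.09] gap 71.8 F [-0.5 -0.  -0.2]
```

View pics/w3.png

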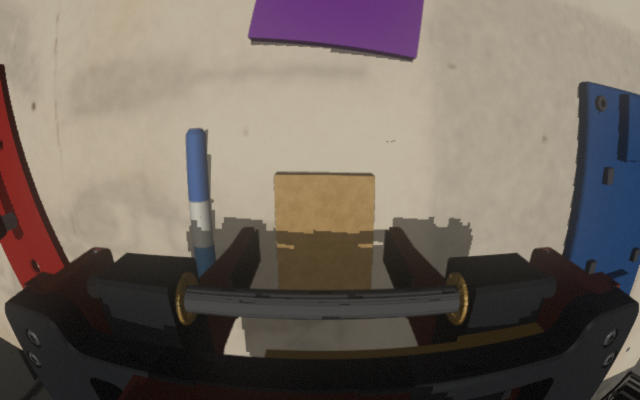

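The board at (325,230) is centred between the fingers and the marker at (200,200) is clear. I'll close, lift and look.

```bash
python3 -m jog '72 -1 1 2 0 0 0;72 -1 1 2 0 0 0;50 -1 1 2 0 0 0;50 -1 1 2 0 0 0;50 -1 1 2 0 0 0;50 -1 1 2 0 0 0;50 -1 1 2 0 0 0;50 -1 1 -20 0 0 0;50 -1 1 -60 0 0 0;50 -1 1 -100 0 0 0;50 -1 1 -100 0 0 0'
python3 - <<'E'
from h import *
m,im=cam('wrist');cv2.imwrite('pics/w4.png',im)
b=blobs(im,'ochre',(200,60,450,270),300)
o=r.get_obs();zb=o['eef_pos'][2]-.080+.007
for c in b[:1]:
    P=np.array([plane(m,p[0],zb) for p in c]);L=(P-o['eef_pos'])@o['orientation']*1000
    print('tool x max',np.percentile(L[:,0],98),'y',np.percentile(L[:,1],[2,98]))
    e=L[L[:,0]>L[:,0].max()-3];print(np.polyfit(e[:,1],e[:,0],1))
go(506.8,-187.6,180,7.1)
E
```

```text
time: 4.07
eef_pos: [0.4754, 0.0494, 0.1914]
orientation: [[0.997, 0.072, 0.013], [0.072, -0.997, 0.0], [0.013, 0.0, -1.0]]
ft_force: [1.1, -0.4, -0.2]
finger_gap: 0.0536
grasp_force: 30.0
tool x max 46.94398349346581 y [-28.49143112  26.67474187]
[-2.04370161e-02  4.63079913e+01]
t 4.12 p [474.7  49.4 187.9] shift [ 14.8 238.7   8.1] turn [ 0.03 -0.53 -2.96] gap 53.8 F [-0.6 -0.1 -0.8]
```

```bash
python3 -m jog '50 14 239 8 0 -0.5 -3;50 14 239 8 0 -0.5 -3;50 14 239 8 0 -0.5 -3;50 14 239 8 0 -0.5 -3;50 14 239 8 0 -0.5 -3;50 14 239 8 0 -0.5 -3;50 14 239 8 0 -0.5 -3;50 14 239 8 0 -0.5 -3;50 14 239 8 0 -0.5 -3'
python3 - <<'E'
from h import *
m,im=cam('wrist');cv2.imwrite('pics/w5.png',im);np.savez('w5.npz',T=m['world_to_cam'])
go(506,-187.7,140,7.1)
E
```

```text
time: 4.87
eef_pos: [0.5035, -0.1875, 0.1733]
orientation: [[0.992, 0.124, -0.011], [0.124, -0.992, 0.001], [-0.01, -0.002, -1.0]]
ft_force: [0.6, 0.2, -1.2]
finger_gap: 0.0534
grasp_force: 30.0
t 4.92 p [ 503.7 -187.1  173.7] shift [ 2.6  1.  33.7] turn [-0.09  0.57  0.08] gap 53.8 F [-0.1  0.9 -1.4]
```

View pics/w5.png

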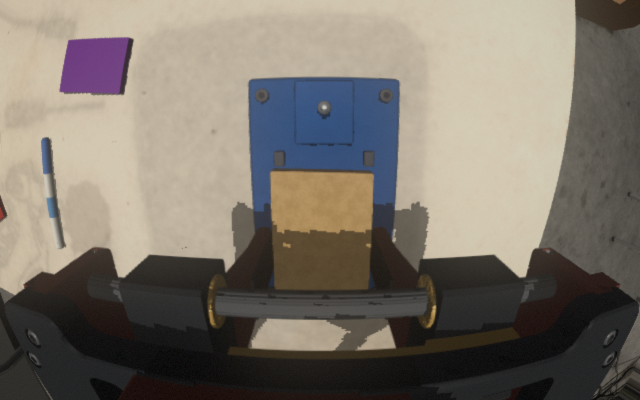

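The board is held at (322,230), with the upper pin tip at (324,106), the upper stops at (279,158) and (369,158), and screws at (262,96) and (386,96). I'll triangulate those against w1.

```bash
python3 - <<'E'
from h import *
def load(i):
    m=dict(r.camera_model('wrist'));m['fish']=True;m['world_to_cam']=np.load(f'w{i}.npz')['T'];return m,cv2.imread(f'pics/w{i}.png')
m1,_=load(1);m5,im=load(5)
hs=cv2.cvtColor(im,cv2.COLOR_BGR2HSV)
k=cv2.inRange(hs,np.array((0,0,0)),np.array((179,110,110)));q=np.zeros_like(k);q[82:167,253:396]=k[82:167,253:396]
D=[cen(c) for c in cv2.findContours(q,cv2.RETR_EXTERNAL,cv2.CHAIN_APPROX_NONE)[0] if cv2.contourArea(c)>20]
near=lambda p:min(D,key=lambda d:np.hypot(d[0]-p[0],d[1]-p[1]))
for n,a,p,z in(('pin',(326,88.5),(324,105),.047),('stL',(291.5,126.7),(279,158),.017),('stR',(360,126.6),(369,158),.017),('scL',(279.2,79.8),(262,96),.016),('scR',(372.3,79.5),(386,96),.016)):
    b=near(p) if n!='pin' else p
    print(n,np.round(b,1),'tri',np.round(tri(ray(m1,a),ray(m5,b))*1000,1),'pl',np.round(plane(m5,b,z)*1000,1))
b=blobs(im,'ochre',(240,160,400,270),300)[0];T=cv2.inRange(hs,np.array((12,60,60)),np.array((22,220,255)))
ed=np.array([p[0] for p in b]);ed=ed[ed[:,1]<ed[:,1].min()+4];P=np.array([plane(m5,p,.0937+.007) for p in ed])*1000
print('far edge mid',P.mean(0),'slope deg',np.degrees(np.arctan(np.polyfit(P[:,1],P[:,0],1))))
go(506,-187.7,130,7.1)
E
```

```text
pin [324 105] tri [ 584.2 -178.5  -17.6] pl [ 582.5 -178.1   47. ]
stL [278.9 158.2] tri [ 538.2 -148.4   15.7] pl [ 538.4 -148.6   17. ]
stR [368.5 158.4] tri [ 546.9 -217.7   17. ] pl [ 546.9 -217.8   17. ]
scL [261.7  95.4] tri [ 585.5 -129.8   14.1] pl [ 585.7 -129.9   16. ]
scR [385.4  95.5] tri [ 597.8 -224.8   11.3] pl [ 597.5 -224.    16. ]
far edge mid [ 547.64657493 -180.18110951  100.7       ] slope deg [-6.24925674 89.89146811]
t 4.92 p [ 503.7 -187.1  173.7] shift [ 2.7  1.  43.7] turn [-0.09  0.57  0.08] gap 53.8 F [-0.1  0.9 -1.4]
```

Stops triangulate to about 16–17 mm high, as they should with the floor at 12 mm. The nest is at (506.9,-187.6) with yaw 7.1°.

```bash
python3 -m jog '50 3.3 1 20 0 0.55 0.1;50 3.3 1 45 0 0.55 0.1;50 3.3 1 50 0 0.55 0.1;50 3.3 1 50 0 0.55 0.1;50 3.3 1 50 0 0.55 0.1;50 3.3 1 50 0 0.55 0.1'
python3 - <<'E'
from h import *
m,im=cam('wrist');cv2.imwrite('pics/w6.png',im)
go(506.8,-187.6,94.5,7.1)
E
```

```text
time: 5.42
eef_pos: [0.5075, -0.1885, 0.1263]
orientation: [[0.992, 0.123, 0.003], [0.123, -0.992, -0.001], [0.003, 0.001, -1.0]]
ft_force: [1.7, 0.0, -0.4]
finger_gap: 0.0539
grasp_force: 30.0
t 5.47 p [ 507.6 -188.7  126.5] shift [-0.8 -1.2 31.9] turn [ 0.07 -0.18 -0.03] gap 53.8 F [ 0.6  0.9 -0.6]
```

View pics/w6.png

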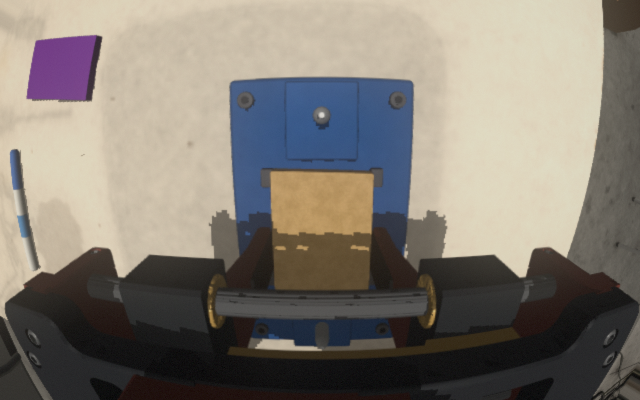

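The board edge (271–372, row 172) is centred on pin (321,115) and block (286–357), so lateral alignment is right. I'll lower it.

```bash
python3 -m jog '50 -0.5 -0.4 12 0 -0.1 0;50 -0.5 -0.4 22 0 -0.1 0;50 -0.5 -0.4 27 0 -0.1 0;50 -0.5 -0.4 30 0 -0.1 0;50 -0.5 -0.4 31.5 0 -0.1 0;50 -0.5 -0.4 31.5 0 -0.1 0;50 -0.5 -0.4 31.5 0 -0.1 0'
python3 - <<'E'
from h import *
m,im=cam('wrist');cv2.imwrite('pics/w7.png',im)
go(506.8,-187.6,94.5,7.1)
E
```

```text
time: 6.05
eef_pos: [0.5064, -0.1885, 0.0929]
orientation: [[0.992, 0.122, -0.001], [0.122, -0.992, 0.0], [-0.001, -0.0, -1.0]]
ft_force: [-1.3, -0.0, 0.3]
finger_gap: 0.0535
grasp_force: 30.0
t 6.1 p [ 506.4 -188.5   92.9] shift [ 0.5 -0.9 -1.6] turn [-0.01  0.05 -0.07] gap 54.2 F [-0.7  0.7  0.5]
```

View pics/w7.png

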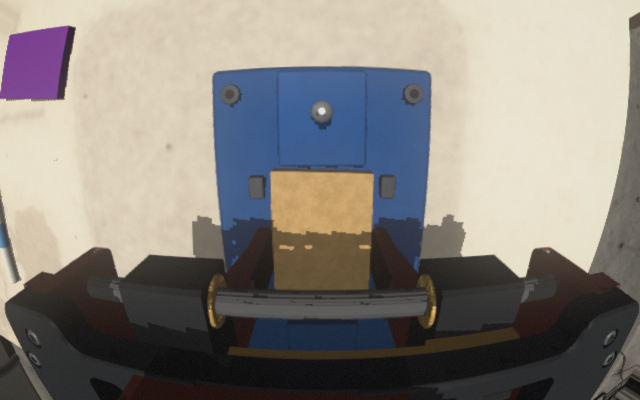

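The board (271–372) lies between the stops (inner edges 265 and 380) and clear of the block edge at row 165. There is no contact force yet, so I'll lower a little more.

```bash
python3 -m jog '50 0 0.5 1 0 0 0;50 0 0.5 1 0 0 0;50 0 0.5 1.5 0 0 0;50 0 0.5 1.5 0 0 0'; python3 -m jog '50 0 0 1 0 0 0;50 0 0 1 0 0 0'
```

```text
time: 6.43
eef_pos: [0.5066, -0.1887, 0.0928]
orientation: [[0.992, 0.123, -0.0], [0.123, -0.992, 0.001], [-0.0, -0.001, -1.0]]
ft_force: [-3.0, 0.7, 6.3]
finger_gap: 0.0534
grasp_force: 30.0
time: 6.6
eef_pos: [0.5066, -0.1888, 0.0928]
orientation: [[0.992, 0.123, -0.0], [0.123, -0.992, 0.0], [-0.0, -0.0, -1.0]]
ft_force: [-6.1, 2.5, 12.4]
finger_gap: 0.0537
grasp_force: 30.0
```

Firm contact at TCP 92.8 mm, with the tips on the floor at 12.8 mm. I'll release, rise and turn towards the plate.

```bash
python3 -m jog '50 0 0 -2.5 0 0 0;50 0 0 -2.5 0 0 0;72 0 0 -2.5 0 0 0;72 0 0 -2.5 0 0 0;72 0 0 -2.5 0 0 0;72 0 0 -20 0 0 0;72 0 0 -50 0 0 0;72 0 0 -90 0 0 0;72 0 0 -130 0 0 0;72 0 0 -150 0 0 0;72 0 0 -150 0 0 0'
python3 - <<'E'
from h import *
m,im=cam('wrist');cv2.imwrite('pics/w8.png',im);np.savez('w8.npz',T=m['world_to_cam'])
b=blobs(im,'ochre',(240,100,400,280),300)
print(rect(m,b[0],.021),rect(m,cv2.convexHull(np.vstack(b)),.021))
bb=blobs(im,'blue',None,1500);print(rect(m,cv2.convexHull(np.vstack(bb)),.012))
go(487,330,240,25.1)
E
```

```text
time: 7.52
eef_pos: [0.5081, -0.1896, 0.2473]
orientation: [[0.992, 0.122, 0.009], [0.122, -0.992, -0.004], [0.008, 0.005, -1.0]]
ft_force: [-0.3, 0.5, 1.1]
finger_gap: 0.0722
grasp_force: 0.0
[ 509.1 -188.3   53.6   86.2    5.9] [ 509.1 -188.3   53.6   86.2    5.9]
[ 544.7 -180.4  107.5  114.3    5.6]
t 7.57 p [ 507.5 -189.4  243.8] shift [  43.2 -518.     2.5] turn [  0.2   -0.22 -18.07] gap 71.8 F [ 0.8 -0.3 -0.9]
```

View pics/w8.png

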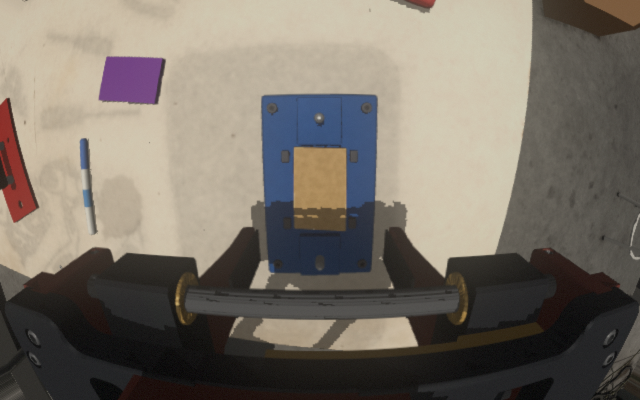

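The board lies flat in the nest at (320,189), inside the stops and between the blocks. Next, the plate.

```bash
python3 -m jog '60 43 -518 3 0 0 -18;60 43 -518 3 0 0 -18;60 43 -518 3 0 0 -18;60 43 -518 3 0 0 -18;60 43 -518 3 0 0 -18;60 43 -518 3 0 0 -18;60 43 -518 3 0 0 -18;60 43 -518 3 0 0 -18;60 43 -518 3 0 0 -18;60 43 -518 3 0 0 -18;60 43 -518 3 0 0 -18;60 43 -518 3 0 0 -18;60 43 -518 3 0 0 -18;60 43 -518 3 0 0 -18;60 43 -518 3 0 0 -18;60 43 -518 3 0 0 -18;60 43 -518 3 0 0 -18;60 43 -518 3 0 0 -18'
python3 - <<'E'
from h import *
m,im=cam('wrist');cv2.imwrite('pics/w9.png',im);np.savez('w9.npz',T=m['world_to_cam'])
b=blobs(im,'red',(180,20,460,300),500)
for c in b[:2]:print('plate',rect(m,cv2.convexHull(c),.008),cv2.contourArea(c))
k=cv2.inRange(cv2.cvtColor(im,cv2.COLOR_BGR2HSV),np.array((0,0,0)),np.array((179,255,60)))
x,y,w,h=cv2.boundingRect(b[0]);print(x,y,w,h)
h_=blobs(im,'black',(x,y,x+w,min(y+h,235)),150)
for c in h_[:3]:print('dark',np.round(cen(c),1),cv2.contourArea(c),rect(m,c,.048))
ms,ims=cam('scene');hs=blobs(ims,'black',(205,265,260,305))[0]
hm=lambda c:np.mean([c[:,0].min(0),c[:,0].max(0)],0)
if h_:print('tri',np.round(tri(ray(m,cen(h_[0])),ray(ms,cen(hs)))*1000,1))
go(493,327,150,25.1)
E
```

```text
time: 9.07
eef_pos: [0.4862, 0.329, 0.2375]
orientation: [[0.907, 0.421, -0.001], [0.421, -0.907, -0.0], [-0.001, -0.0, -1.0]]
ft_force: [-0.0, -0.1, 0.7]
finger_gap: 0.06
grasp_force: 0.0
plate [495.  325.7  88.3 187.8  25.3] 14293.5
285 90 88 174
t 9.17 p [486.2 329.3 237.9] shift [ 5.2  5.  87.9] turn [-0.02  0.02 -0.16] gap 60.0 F [-0.6  0.1  0.8]
```

```bash
cat > pl.py <<'E'
from h import *
def feats(m,im,zp=.008,box=(180,20,460,300)):
    b=blobs(im,'red',box,300);hull=cv2.convexHull(np.vstack(b))
    F=np.zeros(im.shape[:2],np.uint8);cv2.fillPoly(F,[hull],255);F=cv2.erode(F,np.ones((3,3)))
    hsv=cv2.cvtColor(im,cv2.COLOR_BGR2HSV)
    notred=cv2.bitwise_not(cv2.inRange(hsv,np.array((0,110,40)),np.array((10,255,255)))|cv2.inRange(hsv,np.array((170,110,40)),np.array((179,255,255))))&F
    out=[]
    for c in cv2.findContours(notred,cv2.RETR_EXTERNAL,cv2.CHAIN_APPROX_NONE)[0]:
        if cv2.contourArea(c)>12:
            mk=np.zeros_like(F);cv2.fillPoly(mk,[c],255);out.append((cv2.contourArea(c),cen(c),cv2.mean(hsv,mk)[:3],c))
    return hull,sorted(out,key=lambda t:-t[0])
E
python3 - <<'E'
from pl import *
im=cv2.imread('pics/w9.png');m=dict(r.camera_model('wrist'));m['fish']=True;m['world_to_cam']=np.load('w9.npz')['T']
hull,f=feats(m,im)
for a,c,v,k in f:print(a,np.round(c,1),np.round(v),cv2.boundingRect(k),np.round(plane(m,c,.008)*1000,1),rect(m,k,.048) if a>300 else '')
E
```

```text
1304.0 [329.2 187.5] [ 5. 80. 56.] (321, 146, 18, 84) [489.7 322.4   8. ] [496.8 326.4  15.4  77.4  24.9]
112.0 [328.3 108.1] [ 15.  57. 178.] (322, 102, 13, 13) [562.7 357.7   8. ] 
62.5 [328.1 246.9] [13. 70. 85.] (323, 243, 11, 9) [428.7 294.8   8. ] 
30.0 [349.9 152.1] [ 14.  60. 168.] (347, 149, 7, 7) [531.9 319.1   8. ] 
17.0 [307.5 208.2] [12. 76. 92.] (305, 206, 6, 5) [459.8 333.4   8. ]
```

View pics/w9.png

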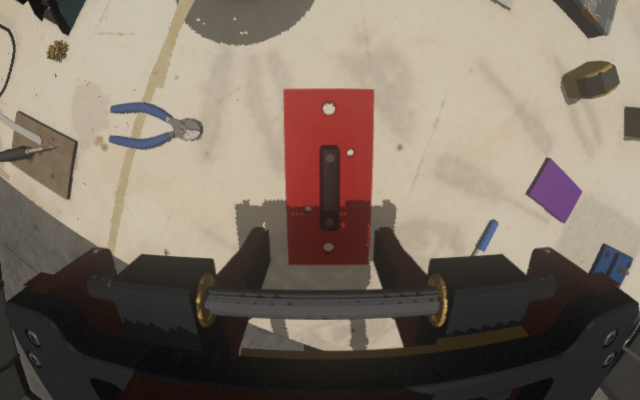

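The handle bar is at (329,188), the locating holes at (328,108) and (328,247), and the fingers at 255 and 390 straddle it with an offset of about 7 mm. The hole pitch measures 148 mm against 150. I'll descend partway, take the second view for height, then grip.

```bash
python3 -m jog '60 7.6 6.9 30 0 0 0;60 7.6 6.9 60 0 0 0;60 7.6 6.9 80 0 0 0;60 7.6 6.9 85 0 0 0;60 7.6 6.9 85 0 0 0;60 7.6 6.9 85 0 0 0'
python3 - <<'E'
from pl import *
m0=dict(r.camera_model('wrist'));m0['fish']=True;m0['world_to_cam']=np.load('w9.npz')['T']
m,im=cam('wrist');cv2.imwrite('pics/w10.png',im)
hull,f=feats(m,im,box=(160,0,480,300))
for a,c,v,k in f[:6]:print(a,np.round(c,1),cv2.boundingRect(k),np.round(plane(m,c,.008)*1000,1),rect(m,k,.048) if a>300 else '')
k=f[0][3][:,0]
# far end of the bar: mid of the top rows in both views
def top(k):
    e=k[k[:,1]<=k[:,1].min()+1];return e[:,0].mean(),float(k[:,1].min())
_,f0=feats(m0,cv2.imread('pics/w9.png'));k0=f0[0][3][:,0]
print('bar end tri',np.round(tri(ray(m0,top(k0)),ray(m,top(k)))*1000,1),'hole tri',np.round(tri(ray(m0,(328.3,108.1)),ray(m,f[1][1]))*1000,1))
go(496,326.3,96,25.1)
E
```

```text
time: 9.67
eef_pos: [0.496, 0.3273, 0.154]
orientation: [[0.906, 0.423, 0.0], [0.423, -0.906, 0.001], [0.001, -0.001, -1.0]]
ft_force: [-0.2, 0.2, 0.1]
finger_gap: 0.0598
grasp_force: 0.0
2402.5 [323.8 231.2] (311, 176, 26, 108) [482.8 319.7   8. ] [495.4 326.4  16.8  75.8  26. ]
204.5 [323.4 116.4] (315, 109, 18, 16) [562.9 357.6   8. ] 
72.5 [375.6 247. ] (374, 230, 5, 37) [487.9 275.6   8. ] 
50.0 [352.  175.7] (348, 172, 9, 9) [532.1 319.4   8. ] 
23.5 [296.5 248. ] (293, 246, 8, 5) [460.3 333.4   8. ] 
bar end tri [533.1 345.   69.9] hole tri [563.  357.6   2.2]
t 9.72 p [496.3 327.6 154.9] shift [-0.9  1.1 58.9] turn [-0.04 -0.13 -0.08] gap 60.1 F [-0.3 -0.1  0.5]
```

Hole position agrees across both views (562.9,357.6). Its height of 2–8 mm fits, and the bar centre is (495.5,326.3). Gripping.

```bash
python3 -m jog '60 -1.2 1.2 30 0 0 0;60 -1.2 1.2 50 0 0 0;60 -1.2 1.2 58 0 0 0;60 -1.2 1.2 60 0 0 0;60 -1.2 1.2 60 0 0 0;10 -1.2 1.2 60 0 0 0;10 -1.2 1.2 60 0 0 0;10 -1.2 1.2 60 0 0 0;10 -1.2 1.2 60 0 0 0;10 -1.2 1.2 60 0 0 0;10 -1.2 1.2 60 0 0 0;10 -1.2 1.2 60 0 0 0;10 -1.2 1.2 60 0 0 0'
python3 -c "
from h import *
go(495.5,326.2,96,25.1)"
```

```text
time: 10.8
eef_pos: [0.495, 0.3257, 0.0928]
orientation: [[0.906, 0.423, -0.001], [0.423, -0.906, -0.0], [-0.001, -0.0, -1.0]]
ft_force: [-0.5, -0.4, 1.1]
finger_gap: 0.0178
grasp_force: 30.0
t 10.8 p [495.  325.7  92.8] shift [ 0.7 -0.3 -3.2] turn [-0.01  0.04 -0.07] gap 17.8 F [-0.5 -0.4  1.1]
```

```bash
python3 -m jog '10 0 0 -10 0 0 0;10 0 0 -30 0 0 0;10 0 0 -60 0 0 0;10 0 0 -90 0 0 0;10 0 0 -107 0 0 0;10 0 0 -107 0 0 0;10 0 0 -107 0 0 0'
python3 - <<'E'
from pl import *
m,im=cam('wrist');cv2.imwrite('pics/w11.png',im)
o=r.get_obs();print(o['finger_gap'],o['ft_force'])
hull,f=feats(m,im,box=(160,0,480,320))
zt=o['eef_pos'][2]-.0928+.008
for a,c,v,k in f[:6]:print(a,np.round(c,1),cv2.boundingRect(k),'tool',np.round((plane(m,c,zt)-o['eef_pos'])@o['orientation']*1000,1))
P=np.array([plane(m,p[0],zt) for p in hull]);L=(P-o['eef_pos'])@o['orientation']*1000;print(L.max(0),L.min(0))
go(507,-187.6,200,7.1)
E
```

```text
time: 11.38
eef_pos: [0.4951, 0.3259, 0.2002]
orientation: [[0.906, 0.423, 0.0], [0.423, -0.906, 0.001], [0.001, -0.001, -1.0]]
ft_force: [1.4, 0.1, -4.6]
finger_gap: 0.0181
grasp_force: 30.0
0.017684259071668748 [-0.20051855  0.70104178 -3.67336764]
1975.0 [321.3 234.2] (294, 200, 62, 60) tool [ 6.9 -0.7 84.8]
374.5 [321.3 112.7] (310, 102, 23, 23) tool [76.4 -0.7 84.6]
60.0 [359.7 192.8] (355, 189, 11, 9) tool [31.9 21.  84.7]
[96.03877344 44.51294211 84.84406745] [-10.62172138 -45.96878704  84.52551361]
t 11.43 p [494.6 325.6 198.3] shift [-205.9  470.2   -1.4] turn [ 0.    0.16 17.93] gap 17.7 F [-0.2  0.7 -3.7]
```

```bash
python3 -m jog '10 -206 470 -1 0 0 18;10 -206 470 -1 0 0 18;10 -206 470 -1 0 0 18;10 -206 470 -1 0 0 18;10 -206 470 -1 0 0 18;10 -206 470 -1 0 0 18;10 -206 470 -1 0 0 18;10 -206 470 -1 0 0 18;10 -206 470 -1 0 0 18;10 -206 470 -1 0 0 18;10 -206 470 -1 0 0 18;10 -206 470 -1 0 0 18;10 -206 470 -1 0 0 18;10 -206 470 -1 0 0 18;10 -206 470 -1 0 0 18;10 -206 470 -1 0 0 18;10 -206 470 -1 0 0 18;10 -206 470 -1 0 0 18'
python3 - <<'E'
from pl import *
go(506,-187.6,175,7.1)
m,im=cam('wrist');cv2.imwrite('pics/w12.png',im)
o=r.get_obs();zt=o['eef_pos'][2]-.0928+.008
hull,f=feats(m,im,box=(160,0,480,320))
for a,c,v,k in f[:6]:print(a,np.round(c,1),np.round(v),cv2.boundingRect(k),'tool',np.round((plane(m,c,zt)-o['eef_pos'])@o['orientation']*1000,1),'world',np.round(plane(m,c,zt)*1000,1))
E
```

```text
time: 12.93
eef_pos: [0.5073, -0.1858, 0.2003]
orientation: [[0.992, 0.124, -0.001], [0.124, -0.992, 0.001], [-0.001, -0.001, -1.0]]
ft_force: [-0.5, -0.7, -4.6]
finger_gap: 0.0176
grasp_force: 30.0
t 12.93 p [ 507.3 -185.8  200.3] shift [-1.5  1.7 25.3] turn [-0.04  0.07  0.05] gap 17.6 F [-0.5 -0.7 -4.6]
2027.0 [321.6 234.3] [39. 92. 45.] (298, 201, 60, 59) tool [ 6.4 -1.  84.8] world [ 513.6 -184.1  115.7]
348.5 [321.1 112.4] [106.  76.  91.] (311, 102, 22, 22) tool [75.3 -1.4 84.7] world [ 581.9 -175.2  115.7]
50.0 [359.7 192.6] [138.  80.  61.] (355, 189, 10, 8) tool [31.4 20.2 84.8] world [ 540.9 -202.   115.7]
```

```bash
python3 -m jog '10 -1 1.6 10 0 0 0;10 -1 1.6 25 0 0 0;10 -1 1.6 35 0 0 0;10 -1 1.6 38 0 0 0;10 -1 1.6 38 0 0 0;10 -1 1.6 38 0 0 0;10 -1 1.6 38 0 0 0'
cat > al.py <<'E'
from pl import *
m,im=cam('wrist');o=r.get_obs();p=o['eef_pos'];R=o['orientation']
zt=p[2]-.0928+.008
hull,f=feats(m,im,box=(160,0,480,320))
c=min(f,key=lambda t:np.hypot(t[1][0]-321,t[1][1]-112));k=c[3];(hx,hy),hr=cv2.minEnclosingCircle(k)
print('hole',np.round(c[1],1),'enc',round(hx,1),round(hy,1),round(hr,1),'tool',np.round((plane(m,(hx,hy),zt)-p)@R*1000,1),'world',np.round(plane(m,(hx,hy),zt)*1000,1))
q=np.zeros(im.shape[:2],np.uint8);cv2.fillPoly(q,[k],255)
hs=cv2.cvtColor(im,cv2.COLOR_BGR2HSV);pin=((hs[...,1]<90)&(q>0)).astype(np.uint8)*255
for d in cv2.findContours(pin,cv2.RETR_EXTERNAL,cv2.CHAIN_APPROX_NONE)[0]:
    if cv2.contourArea(d)>3:
        print('pin',np.round(cen(d),1),cv2.contourArea(d),cv2.boundingRect(d),'world@47',np.round(plane(m,cen(d),.047)*1000,1))
x,y=int(hx)-14,int(hy)-14
print('\n'.join(''.join('.' if not q[j,i] else ('#' if hs[j,i,1]<60 else '+' if hs[j,i,1]<110 else 'b') for i in range(x,x+29)) for j in range(y,y+29)))
go(506,-187.6,150,7.1)
E
python3 al.py
```

```text
time: 13.57
eef_pos: [0.5067, -0.189, 0.1634]
orientation: [[0.992, 0.122, 0.0], [0.122, -0.992, -0.0], [0.0, 0.0, -1.0]]
ft_force: [-0.5, -0.0, -4.2]
finger_gap: 0.0175
grasp_force: 30.0
hole [321.  112.7] enc 321.2 112.8 10.9 tool [75.1 -1.2 84.8] world [ 581.2 -178.7   78.8]
pin [321.1 112.8] 309.5 (311, 103, 21, 20) world@47 [ 581.6 -178.6   47. ]
.............................
.............................
.............................
.............................
.............++..............
..........++++#++++..........
........++###+#+###++........
.......++#######+#+#++.......
......+++######+#####++......
.....++#####++++####+#++.....
.....+####++++++++#+#+#+.....
....++###++++++++++++++++....
....++###+##+++++++++++++....
....+++##++#####+++++++++....
....++###++######+++#++++....
....+#+#+#########+++++++....
....++#+###########++#+++....
....+################++++....
....+++#+############++++....
.....++##############+++.....
.....++#############++++.....
......+++##########++++......
.......+++########++++.......
........+++++##+++++++.......
.........++++++++++++........
............+++++b...........
.............................
.............................
.............................
t 13.62 p [ 506.8 -189.1  163.6] shift [-0.6 -1.6 13.6] turn [ 0.03 -0.03 -0.06] gap 18.3 F [-0.4  0.5 -3.2]
```

```bash
python3 - <<'E'
from pl import *
m,im=cam('wrist');cv2.imwrite('pics/w13.png',im)
for j in range(100,127):print(' '.join(f'{int(im[j,i].max()):3d}' for i in range(308,336)))
print()
for j in range(100,127):print(' '.join(f'{int(im[j,i,0])-int(im[j,i,2]):3d}' for i in range(308,336)))
E
```

```text
169 167 167 166 165 155 148 143 129 111 104 101  97 101 113 117 118 123 127 133 142 161 165 165 165 165 166 164
169 170 168 166 155 137 126 122 116 108 105 101  93  91 104 107 111 105 100 102 114 142 158 164 165 164 165 163
169 169 167 155 136 122 114 112 101  98  89  84  80  76  82  84  89  86  91 101 110 124 138 151 160 165 164 165
170 168 159 137 115 109 108  98  83  78  72  68  66  65  65  66  70  72  80  92 106 116 120 133 151 163 164 162
167 159 141 123 103  97  93  77  67  65  65  65  65  66  64  65  64  65  66  73  88 106 116 121 138 155 163 163
162 145 123 115 102  86  71  67  64  64  64  64  65  64  66  64  67  64  62  64  71  87 106 116 124 140 155 162
154 131 118 110  91  73  65  66  64  65  65  67  67  67  67  67  65  65  65  66  63  70  88 109 112 119 144 161
142 115 113  97  76  66  64  65  66  70  73  75  78  76  73  73  69  65  61  63  63  64  72 102 117 123 138 159
123  96 109  84  66  63  64  66  74  80  81  83  79  81  78  79  75  72  65  63  64  66  66  86 108 120 131 151
121  92  99  77  65  64  66  74  81  83  83  81  81  80  81  79  80  77  71  66  63  63  63 
[... 4390 characters left out ...]
 -7  -9 -10 -11  -6  -5  -2   0  13  16 -14 -53 -72 -86 -98 -107 -117 -121
-125 -121 -111 -99 -92 -80 -60 -37 -18  -9  -4  -2  -3  -2  -1  -2  -2  -6   3   2 -42 -81 -82 -90 -107 -119 -120 -120
-124 -123 -122 -112 -102 -93 -85 -74 -59 -37 -23 -14 -13 -11 -11 -17 -23 -36 -42 -50 -84 -91 -96 -106 -115 -120 -121 -121
-123 -123 -125 -121 -113 -101 -91 -91 -87 -78 -66 -59 -51 -45 -47 -58 -71 -82 -88 -90 -97 -99 -107 -117 -120 -123 -123 -122
-126 -125 -124 -124 -121 -113 -104 -95 -95 -91 -90 -91 -89 -87 -89 -90 -93 -94 -97 -101 -108 -115 -118 -120 -121 -122 -123 -121
-125 -124 -124 -123 -122 -122 -118 -115 -110 -102 -98 -96 -97 -95 -95 -98 -97 -103 -108 -114 -119 -121 -123 -122 -123 -123 -123 -122
```

In the hole, at centre (321,112.9), the pin's disc sits at (320.4,113.7), so alignment at pin A is within about 0.6 mm. Yaw matches at 7.0°. I'll lower gently, watching the force.

```bash
python3 -m jog '10 -0.5 0 8 0 0 0;10 -0.5 0 16 0 0 0;10 -0.5 0 20 0 0 0;10 -0.5 0 23 0 0 0;10 -0.5 0 25 0 0 0;10 -0.5 0 27 0 0 0;10 -0.5 0 28 0 0 0;10 -0.5 0 28 0 0 0;10 -0.5 0 28 0 0 0'
python3 - <<'E'
from h import *
o=r.get_obs();print('M',np.round(o['moment'],2))
m,im=cam('wrist');cv2.imwrite('pics/w14.png',im)
g=im[...,0].astype(int)-im[...,2]
for j in range(98,130):print(' '.join(f'{g[j,i]:4d}' for i in range(307,337)))
go(506,-187.6,115.8,7.1)
E
```

```text
time: 14.42
eef_pos: [0.506, -0.189, 0.1348]
orientation: [[0.992, 0.122, -0.001], [0.122, -0.992, 0.0], [-0.001, -0.0, -1.0]]
ft_force: [0.3, 0.7, -4.2]
finger_gap: 0.0176
grasp_force: 30.0
M [-0.   -0.05  0.02]
-122 -120 -121 -121 -120 -119 -120 -119 -120 -120 -119 -119 -118 -117 -117 -116 -117 -118 -119 -119 -121 -119 -120 -118 -120 -119 -121 -120 -120 -120
-122 -124 -121 -122 -122 -121 -121 -120 -119 -117 -104  -99  -97  -91  -87  -86  -93  -94 -104 -111 -119 -119 -120 -119 -119 -120 -120 -121 -119 -119
-122 -123 -123 -122 -121 -120 -114 -104 -100  -89  -73  -78  -80  -77  -77  -77  -79  -81  -86  -92  -96 -103 -116 -120 -119 -120 -121 -121 -120 -121
-122 -123 -124 -123 -120 -112  -98  -82  -71  -65  -70  -72  -70  -68  -68  -67  -69  -75  -79  -80  -84  -89  -99 -115 -119 -121 -120 -122 -121 -120
-123 -123 -122 -122 -111  -96  -85  -75  -68  -57  -54  -50  -40  -36  -37  -35  -36  -48  -58  -66  -74  -78  -76  -97 -109 -116 -121 -119 -119 -119
-124 -125 -122 -117  -99  -85  -78  -71  -56  -36  -28  -23  -19  -21  -20  -16  -16  -19  -23  -35  -53  -65  -59  -74  -94 -109 -117 -1
[... 3321 characters left out ...]
7 -127 -127 -126 -126 -124 -121 -118 -113 -104  -99  -98  -98  -99  -97  -98  -99 -104 -111 -116 -122 -123 -124 -125 -125 -125 -124 -124 -125
-127 -127 -126 -126 -127 -126 -126 -126 -124 -122 -117 -116 -117 -115 -113 -111 -115 -116 -117 -122 -124 -125 -125 -125 -126 -125 -124 -125 -125 -124
-128 -128 -129 -128 -128 -128 -126 -124 -127 -126 -124 -125 -126 -124 -122 -122 -126 -126 -124 -125 -125 -125 -123 -124 -124 -126 -125 -124 -125 -126
-127 -127 -127 -126 -127 -127 -127 -128 -127 -126 -126 -128 -126 -127 -126 -125 -126 -126 -126 -126 -126 -126 -126 -126 -125 -126 -126 -124 -125 -125
t 14.47 p [ 506.  -189.   134.9] shift [ 0.2 -1.4 19.1] turn [ 0.    0.03 -0.07] gap 17.7 F [ 0.3 -0.5 -4.2]
```

The pin centre in the hole is at (320.1,111.7) and the hole centre at (321,112.3), about 0.5 mm off. I'll nudge and continue down in steps.

```bash
python3 -m jog '10 0.3 -0.5 1 0 0 0;10 0.3 -0.5 3 0 0 0;10 0.3 -0.5 5 0 0 0;10 0.3 -0.5 6 0 0 0;10 0.3 -0.5 6 0 0 0'; python3 -c "
from h import *
print(r.get_obs()['moment'])"
```

```text
time: 14.88
eef_pos: [0.5059, -0.1883, 0.1281]
orientation: [[0.992, 0.122, -0.002], [0.122, -0.992, 0.0], [-0.002, -0.001, -1.0]]
ft_force: [-0.1, 0.0, -4.3]
finger_gap: 0.0178
grasp_force: 30.0
[ 0.00010947 -0.02384122  0.00319504]
```

Free of contact with the tapers past both holes. I'll keep lowering to home.

```bash
python3 -m jog '10 0 0 2 0 0.1 0;10 0 0 4 0 0.1 0;10 0 0 6 0 0.1 0;10 0 0 8 0 0.1 0;10 0 0 9 0 0.1 0;10 0 0 9 0 0.1 0'; python3 -c "
from h import *
print(r.get_obs()['moment'])"
```

```text
time: 15.38
eef_pos: [0.5059, -0.1884, 0.1191]
orientation: [[0.992, 0.122, 0.0], [0.122, -0.992, 0.001], [0.0, -0.001, -1.0]]
ft_force: [-0.5, -0.4, -4.3]
finger_gap: 0.018
grasp_force: 30.0
[ 0.02521912 -0.01693687  0.03100072]
```

```bash
python3 -m jog '10 0 0 1 0 0 0;10 0 0 2 0 0 0;10 0 0 3 0 0 0;10 0 0 3.5 0 0 0;10 0 0 4 0 0 0;10 0 0 4 0 0 0'; python3 -c "
from h import *
print(r.get_obs()['moment'])"
```

```text
time: 15.88
eef_pos: [0.5062, -0.1885, 0.116]
orientation: [[0.992, 0.122, 0.001], [0.122, -0.992, 0.0], [0.001, 0.0, -1.0]]
ft_force: [-0.5, 0.5, -1.6]
finger_gap: 0.0178
grasp_force: 30.0
[ 0.03573521  0.30130675 -0.05820529]
```

```bash
python3 -m jog '10 0 0 0.7 0 0 0;10 0 0 1.2 0 0 0;10 0 0 1.2 0 0 0'; python3 -c "
from h import *
print(r.get_obs()['moment'])"
```

```text
time: 16.13
eef_pos: [0.5062, -0.1885, 0.1158]
orientation: [[0.992, 0.122, 0.001], [0.122, -0.992, -0.0], [0.001, 0.0, -1.0]]
ft_force: [-3.1, 1.9, 5.8]
finger_gap: 0.0182
grasp_force: 30.0
[ 0.17570213  0.87084853 -0.05962965]
```

The plate is seated at TCP 115.8 mm, exactly the home height. I'll release and rise.

```bash
python3 -m jog '10 0 0 -0.8 0 0 0;10 0 0 -0.8 0 0 0;50 0 0 -0.8 0 0 0;50 0 0 -0.8 0 0 0;50 0 0 -0.8 0 0 0;50 0 0 -0.8 0 0 0;50 0 0 -0.8 0 0 0;50 0 0 -15 0 0 0;50 0 0 -40 0 0 0;50 0 0 -80 0 0 0;50 0 0 -120 0 0 0;50 0 0 -130 0 0 0;50 0 0 -130 0 0 0'
python3 - <<'E'
from pl import *
m,im=cam('wrist');cv2.imwrite('pics/w15.png',im)
o=r.get_obs();print(o['finger_gap'],o['ft_force'])
hull,f=feats(m,im,box=(160,0,480,300))
print('plate',rect(m,hull,.031))
for a,c,v,k in f[:5]:print(a,np.round(c,1),np.round(plane(m,c,.031)*1000,1),rect(m,k,.071) if a>300 else '')
print('ochre',[ (cv2.contourArea(c),rect(m,c,.021)) for c in blobs(im,'ochre',(200,60,440,270),30)])
mt,it=cam('top');b=blobs(it,'red',(340,150,470,280))
if b:print('top',rect(mt,cv2.convexHull(b[0]),.031))
E
```

```text
time: 17.22
eef_pos: [0.5073, -0.1891, 0.2494]
orientation: [[0.992, 0.122, 0.009], [0.122, -0.992, -0.003], [0.008, 0.004, -1.0]]
ft_force: [0.2, 0.1, 0.4]
finger_gap: 0.0501
grasp_force: 0.0
0.049965907493062456 [ 0.35654318  0.62641672 -0.50593141]
plate [ 506.1 -187.2   89.1  188.2    7. ]
1390.0 [319.6 200.8] [ 498.1 -188.3   31. ] [ 507.6 -186.8   15.5   77.5    7.4]
106.0 [319.8 117.3] [ 580.6 -178.4   31. ] 
98.0 [320.1 261.5] [ 430.8 -197.1   31. ] 
20.5 [341.6 162.7] [ 539.1 -205.    31. ] 
ochre []
top [ 581.8 -175.8   34.2   88.5   96.8]
```

The plate measures (506,-187) at 7.0°, full size at the home height, so it is seated level over both pins.

```bash
python3 -c "
from bench import r
print(r.hand_in())"
```

```text
the job is handed in; nothing more can be done
None
```

The board is in the jig's nest and the guide plate is fully down on the blocks over both pins, released; I handed the job in at about 17 s. The board was checked visually before the plate covered it, and the plate's position and height were checked afterwards by measurement.

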